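Check the lint screen against the lamp

ROBOT

A 6-joint arm with a two-finger parallel gripper is mounted at the origin on the work surface. World frame = base frame: x ahead of the robot, y to its left, z up, the work surface at z = 0. Lengths are in mm, angles in rad, forces in N, time in s.
With the tool pointing down it reaches from about 350 to 975 mm from the base axis. Payload 7.1 kg.
Tool frame: the origin (TCP) lies on the front face of the gripper's body, between the roots of the fingers; the fingertips stand 80 mm ahead of it and the grasp point (between the pads) lies 61 mm ahead of it (ctrl.tcp_to_grasp is the distance from the TCP to the grasp point, in mm); z points along the fingers, y is the direction in which the jaws open and shut (so a half turn about z gives the same grasp; the last joint's range is limited). The gripper opens to 88 mm and grips with 3 to 60 N. Pads are 20 mm wide; open, the fingers measure 115 mm over their backs; the gripper's body (75 mm by 178 mm) begins 61 mm behind the grasp point.
Start: joints at [1.318, 0.423, 1.63, -0, 1.089, -0.019], TCP at [144.766, 607.987, 302.675] pointing down, gripper open.
Joint ranges: [-3, 3], [-0.9, 2.11], [0.09, 2.58], [-1.31, 4.45], [0.11, 2.69], [-2.54, 2.54]. Speed limits (rad/s): [2.39, 2.39, 3.01, 3.14, 3.14, 3.14].

INTERFACE

Orientations are given as a rotation vector (axis times angle).
In Python, from workcell import telemetry, get_image, ctrl gives the robot as it stands.
- The arm moves only by the tool send_rows, never from a script. Its argument "rows" is a list of rows, each a list of 5 numbers: the shift along the tool's x, y, z in m, then the turn about the tool's z in rad, then the opening, from -1 (shut) to 1 (fully open). A call has 1 to 5 rows; each row shifts and turns the commanded pose from where the row before left it, along the tool's axes as they then stand; what a row does not reach is not made up. A row lasts 1/10 s, in which the tool goes at most 50 mm and 8.59 degrees, less where a joint would pass 70% of its speed; a pose out of reach is approached as far as the arm can. A call with a gripper value outside its range is refused whole. The fingers move at their own pace and stop on an object; the grip force is fixed at half the most. Time passes only in rows, so rows that do not move let the fingers close. It gives the time, the measured TCP pose, the force and the opening at its end, in the units of the state.
- telemetry.get_obs(): the state, without advancing time (a new reading comes with each control period).
- get_image(name): name is "side" or "top"; returns a dict with "color" (420x560x3 uint8, blue, green, red), "z_map" (420x560 float32, mm along the optical axis (not along the pixel's ray), 0 where there is no reading), "camera_matrix" (3x3 intrinsics, pixels), "rvec" (rotation vector, rad) and "tvec" (3), from world to camera coordinates, as OpenCV has them. Camera axes: x right, y down, z forward; pixel columns grow to the right and rows downward; lengths in mm; the calibration is good to about 2 mm. A picture is of the moment at which its call begins.
- ctrl.close_job(): hands the job in, once; it reports no verdict.
The state is a dict: "t": time; "qpos": joint angles; "qvel": joint speeds; "joint_torque": joint torques, N m; "ee_pos": TCP position; "orientation": TCP orientation; "ft_force": force on the tool from outside, world axes, zero at the start; "moment": the same for the moment, N m; "width": finger opening in mm.
Only numpy, scipy, OpenCV 4.12 (cv2) and the standard library are available. Lean on these libraries where they do the work, as an engineer would, in place of code of your own. Each camera call takes 0.05 s, during which the arm holds its last target.

TASK

Lift the dryer's lint screen (the framed mesh with a grip tab) out of the draining rack by its tab and hold it up in front of the lit work lamp, upright, parallel to the lit face, centred on it and about 8 cm away, still for three seconds, so that the mesh can be checked against the light. Then lower it back into its slot in the rack, let go only when it stands there, and take the hand away. Do not touch the lamp, and leave everything else where it stands.

Things in the scene. Friction and masses are not known exactly. Their poses are not given: they have to be found in the camera images.
- screen_center (a point): Centre of the mesh of the dryer's lint screen: a loose flat grey plastic frame, 180 mm wide x 140 mm high x 12 mm thick, filled with a fine dark open mesh, with a grip tab on top; 120 to 250 g. It starts standing on its long edge in one of the rack's three slots, its tab up; which slot varies. Axes: x through the thickness (normal to the mesh; front and back are alike), y along the width, z up along the height towards the tab. The point is 70 mm above the lower edge.
- screen_tab (a point): Centre of the lint screen's grip tab, where it is pinched: a ribbed block 14 mm thick (x), 60 mm wide (y), 28 mm high (z) in the middle of the top edge, 84 mm above screen_center. Same axes as screen_center. In the rack it is the highest thing, about 169 mm above the bench, with 60 mm free on both sides along x.
- rack: Chromed wire draining rack fixed to the bench, 230 x 200 mm, origin at its underside's centre. Three slots at x = -75, 0, +75 mm of its frame; plates stand square to its x axis, drawn straight up and lowered straight down, on wires 15 mm above the bench, between U-wires 20 mm apart, flared to 29 mm at their tops, 78 mm above the bench. A plate is free when its lower edge is above 80 mm.
- lamp_face (a point): Centre of the lit face of the LED work lamp fixed to the bench: a flat upright white-lit rectangle 170 mm wide x 120 mm high, in a dark head 200 x 150 mm (270 mm wide over its side knobs), its centre 185 mm above the bench; the lamp's highest edge is 260 mm above the bench. x axis: level, straight out of the lit face; y: along its width; z: up. The lint screen's centre belongs on this x axis, 80 mm out. The tube feet reach 63 mm out in front of the face, below 18 mm height.
- cover: Bystander: solid grey plastic cover panel, 180 x 12 x 110 mm high, standing in another slot of the rack. Origin at the middle of its lower edge; x through the thickness, z up.
- grille: Bystander: grey plastic louvred grille with slats and no tab, 180 x 12 x 120 mm high, standing in another slot of the rack. Origin at the middle of its lower edge; x through the thickness, z up.
- soap_bowl: Bystander: loose white ceramic bowl, 110 mm diameter, 40 mm high, on the bench between the rack and the lamp, towards the far side. Origin at the centre of its underside.
Things that resemble listed ones, but are neither listed nor needed, are in the scene too. What is shaped like the part that bears screen_center but blue or green is not meant.

How it is judged:
By the outcome, as a careful person would: the job done as asked, in the order asked, and still so for the second after the job is handed in, with the robot touching nothing.
It also fails if it takes over 64 s, if anything falls off the work surface, if the arm or the gripper's body presses on something with over 40 N, if the wrist force passes 120 N, or if a joint passes its speed limit or range.

## Working session

There is one attempt and no reset: what is moved stays moved. The work goes in short steps, Python scripts to look and compute and a tool call to move; the robot and the scene stay as the last step left them, time stands still between calls to the robot, and variables do not carry over. Pictures are saved under pics/ and viewed, and the job is handed in when it is done.

Besides the shell and the picture viewer there is one more tool, called in YAML: its name, and indented under it one key for each argument. send_rows: Moves the arm, as the interface text tells. Its arguments: {"type":"object","properties":{"rows":{"type":"array"}},"required":["rows"]}

```bash
mkdir -p pics; cat > h.py <<'E'
import numpy as np,cv2,pickle
from workcell import telemetry,get_image,ctrl
def snap(n,tag):
    d=get_image(n); cv2.imwrite(f'pics/{tag}_{n}.png',d['color']); pickle.dump(d,open(f'{tag}_{n}.pkl','wb')); return d
def load(n,tag): return pickle.load(open(f'{tag}_{n}.pkl','rb'))
def cam(d):
    R=cv2.Rodrigues(np.array(d['rvec'],float))[0]; t=np.array(d['tvec'],float).ravel(); return R,t,np.array(d['camera_matrix'],float)
def px2w(d,u,v,z=None):
    R,t,K=cam(d); r=np.linalg.inv(K)@np.array([u,v,1.])
    if z is None:
        return R.T@(r*d['z_map'][int(round(v)),int(round(u))]-t)
    c=-R.T@t; w=R.T@r; return c+w*(z-c[2])/w[2]
def cloud(d):
    R,t,K=cam(d); Z=d['z_map']; v,u=np.mgrid[:Z.shape[0],:Z.shape[1]]
    P=np.stack([(u-K[0,2])/K[0,0]*Z,(v-K[1,2])/K[1,1]*Z,Z],-1)
    return (P-t)@R
def proj(d,P):
    R,t,K=cam(d); p=K@(R@np.array(P,float)+t); return p[:2]/p[2]
E
python3 - <<'E'
from h import *
for n in('side','top'):
    d=snap(n,'a');R,t,K=cam(d);print(n,-R.T@t,R[2],K[0,0])
print(telemetry.get_obs())
E
```

```text
side [ 441.49491179 -722.39477894  703.30500807] [ 0.082186    0.79515323 -0.60081346] 412.25523122043614
top [ 376.69577141   70.09333764 1303.71363072] [ 0.14427426 -0.008386   -0.9895022 ] 428.98661768795336
{'t': 0.1, 'qpos': array([ 1.31796992e+00,  4.23778171e-01,  1.63059519e+00, -1.68373946e-05,
        1.08859162e+00, -1.90176247e-02]), 'qvel': array([-9.78915116e-04, -3.97171726e-04, -7.70515008e-05,  5.25049373e-04,
       -9.46552528e-04,  3.17878883e-04]), 'joint_torque': array([-6.07954116e-04, -5.45614886e+01, -2.74324447e+01,  6.45731902e-02,
        1.88779196e-02, -2.25562621e-05]), 'ee_pos': array([144.69557271, 607.62474289, 301.97799191]), 'orientation': array([-3.66397757e-01, -3.11998028e+00,  2.13882360e-03]), 'ft_force': array([ 0.09553432, -0.18818231, -0.22121769]), 'moment': array([-0.02595312,  0.01860552,  0.02118501]), 'width': 87.78599980475224}
```

View pics/a_side.png

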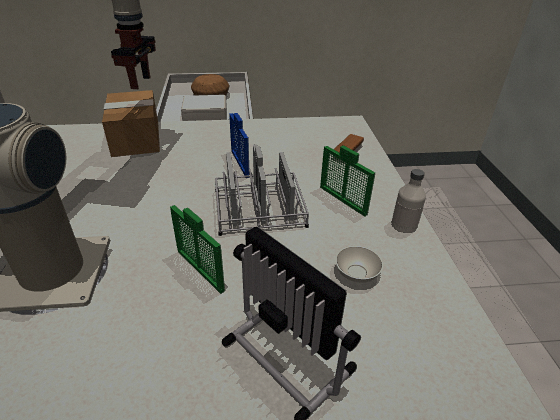

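View pics/a_top.png

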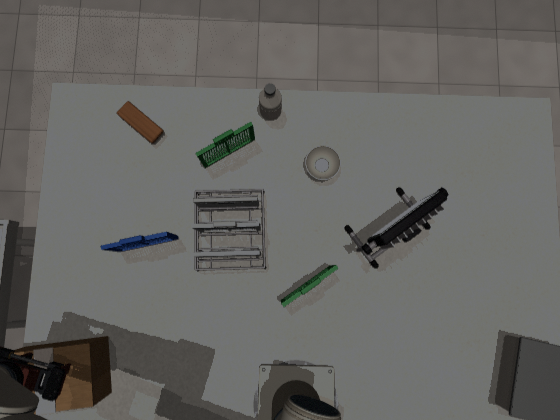

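```bash
python3 - <<'E'
from h import *
s=load('side','a');t=load('top','a')
a=cv2.resize(s['color'][130:240,205:320],None,fx=4,fy=4,interpolation=cv2.INTER_CUBIC)
b=cv2.resize(t['color'][180:280,185:275],None,fx=4,fy=4,interpolation=cv2.INTER_CUBIC)
h=max(a.shape[0],b.shape[0]);o=np.zeros((h,a.shape[1]+b.shape[1],3),np.uint8);o[:a.shape[0],:a.shape[1]]=a;o[:b.shape[0],a.shape[1]:]=b
cv2.imwrite('pics/crop1.png',cv2.resize(o,None,fx=.95,fy=.95))
C=cloud(t)
for z0,z1 in((60,90),(95,140),(145,185)):
    m=(C[...,2]>z0)&(C[...,2]<z1); n,l,st,ce=cv2.connectedComponentsWithStats(m.astype(np.uint8),connectivity=8)
    for i in range(1,n):
        if st[i,4]>8:
            p=C[l==i]; r=cv2.minAreaRect(p[:,:2].astype(np.float32)); print(z0,st[i],np.round(p.mean(0)),np.round(r[0]),np.round(r[1]),r[2])
E
```

```text
60 [259 102  23  13  91] [852.  98.  76.] [857.  99.] [28. 66.] 5.505444049835205
60 [228 131  26  15  70] [765. 181.  73.] [765. 184.] [10. 81.] 29.17650604248047
60 [222 145   7   5  17] [734. 229.  74.] [735. 230.] [ 7. 19.] 12.546464920043945
60 [215 148   6   7  15] [722. 251.  74.] [722. 251.] [ 3. 21.] 40.352256774902344
60 [208 152   6   6  15] [709. 270.  77.] [709. 270.] [ 2. 20.] 34.568809509277344
60 [201 157   4   7  17] [691. 291.  76.] [692. 290.] [ 5. 17.] 61.12308883666992
60 [198 195  60   3 106] [587. 214.  77.] [587. 214.] [  5. 170.] 3.2765462398529053
60 [197 201  62   5 106] [564. 209.  75.] [564. 214.] [  8. 177.] 5.6463727951049805
60 [199 206  59   4 100] [552. 214.  77.] [553. 211.] [  6. 167.] 3.513779640197754
60 [235 221  16   2  23] [514. 171.  78.] [514. 168.] [ 4. 43.] 3.548804759979248
60 [199 222  14   2  24] [508. 276.  78.] [508. 274.] [ 3. 37.] 1.7396048307418823
60 [205 228  21   2  21] [492. 245.  80.] [493. 247.] [ 1. 60.] 2.9300312995910645
60 [228 228  10   2  12] [494. 198.  71.] [495. 196.] [ 3. 25.] 13.130268096923828
60 [199 231  59   5 
[... 2713 characters left out ...]
61.] 33.20863342285156
145 [370 197  56  46  82] [ 519. -244.  165.] [ 527. -255.] [ 10. 195.] 40.41249084472656
145 [192 221  67   8 323] [494. 205. 164.] [495. 208.] [ 15. 177.] 3.38781476020813
145 [402 228  20  15 103] [ 480. -290.  169.] [ 483. -291.] [16. 50.] 37.354190826416016
145 [119 235  25  10 152] [446. 452. 166.] [447. 454.] [15. 60.] 14.059556007385254
145 [382 245   5   4  15] [ 448. -217.  169.] [ 448. -217.] [9. 2.] 33.943870544433594
145 [300 278  21  17 138] [340. -23. 167.] [340. -23.] [15. 59.] 36.56000900268555
145 [291 393  23   5  34] [ 66.  -7. 152.] [66. -9.] [57.  7.] 83.5362548828125
145 [272 395  18  24  75] [ 44.  50. 165.] [43. 49.] [ 8. 63.] 48.60298156738281
```

View pics/crop1.png

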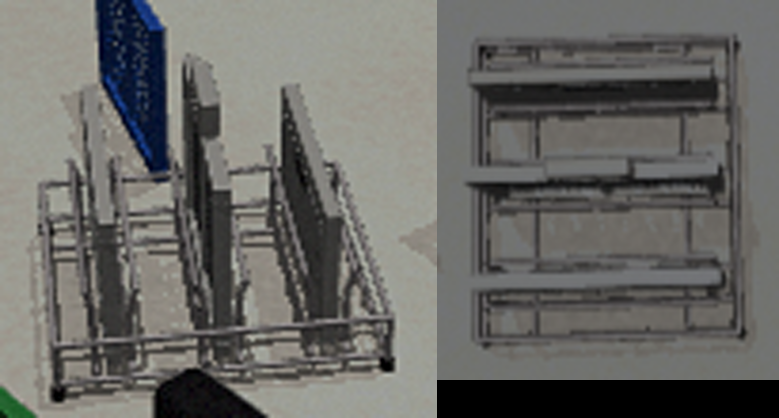

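```bash
python3 - <<'E'
from h import *
s=load('side','a');t=load('top','a')
a=cv2.resize(s['color'][220:420,215:365],None,fx=2.8,fy=2.8,interpolation=cv2.INTER_CUBIC)
b=cv2.resize(t['color'][175:275,335:455],None,fx=3,fy=4,interpolation=cv2.INTER_CUBIC)
b=cv2.resize(t['color'][175:275,335:455],None,fx=3.1,fy=3.1,interpolation=cv2.INTER_CUBIC)
b=cv2.convertScaleAbs(b,alpha=1.6)
h=max(a.shape[0],b.shape[0]);o=np.zeros((h,a.shape[1]+b.shape[1],3),np.uint8);o[:a.shape[0],:a.shape[1]]=a;o[:b.shape[0],a.shape[1]:]=b
cv2.imwrite('pics/crop2.png',o)
C=cloud(t)
m=(C[...,2]>235)&(C[...,1]<-100)&(C[...,1]>-450)&(C[...,0]>300)
p=C[m];print(len(p)); r=cv2.minAreaRect(p[:,:2].astype(np.float32));print(r,np.round(cv2.boxPoints(r)),p[:,2].min(),p[:,2].max())
for z in range(235,275,5):
    q=p[(p[:,2]>=z)&(p[:,2]<z+5)];
    if len(q)>5: print(z,len(q),cv2.minAreaRect(q[:,:2].astype(np.float32)))
# screen yaw
m=(C[...,2]>145)&(C[...,0]>470)&(C[...,0]<520)&(C[...,1]>100)&(C[...,1]<310)
for lo,hi in((145,165),(170,190)):
    q=C[m&(C[...,2]>lo)&(C[...,2]<hi)];r=cv2.minAreaRect(q[:,:2].astype(np.float32));l=cv2.fitLine(q[:,:2].astype(np.float32),2,0,.01,.01).ravel()
    print(lo,len(q),q.mean(0),r,l,q[:,1].min(),q[:,1].max())
o=telemetry.get_obs();print(cv2.Rodrigues(o['orientation'])[0].round(3))
E
```

```text
1180
((510.75091552734375, -269.7818908691406), (47.09486770629883, 198.87181091308594), 37.52839660644531) [[ 432. -205.]
 [ 553. -363.]
 [ 590. -334.]
 [ 469. -177.]] 235.02424436371507 266.98213111477526
235 60 ((505.79095458984375, -263.3245849609375), (47.09486770629883, 181.78054809570312), 37.52839660644531)
240 66 ((507.46209716796875, -265.361572265625), (46.672027587890625, 185.0572509765625), 37.4255256652832)
245 84 ((505.5411682128906, -263.1256103515625), (46.800777435302734, 181.96817016601562), 37.55270767211914)
250 65 ((516.2286376953125, -264.0110168457031), (31.057558059692383, 195.67054748535156), 37.718666076660156)
255 423 ((517.0321044921875, -265.34649658203125), (30.064332962036133, 198.2538604736328), 37.566802978515625)
260 463 ((516.8795166015625, -265.0399169921875), (27.798526763916016, 195.3765869140625), 37.87132263183594)
265 19 ((518.0169677734375, -266.5870666503906), (19.26416015625, 179.6836395263672), 35.592464447021484)
145 216 [494.38574033 205.08539331 155.63385862] ((494.3229064941406, 207.95834350585938), (13.735468864440918, 177.49362182617188), 3.4984447956085205) [ 6.2455945e-02 -9.9804771e-01  4.9438574e+02  2.0508539e+02] 119.4390211879119 296.659520319591
170 129 [494.46354797 206.65274656 182.8132901 ] ((494.98834228515625, 207.65850830078125), (14.861260414123535, 58.05582046508789), 3.8440701961517334) [ 7.0745289e-02 -9.9749440e-01  4.9446356e+02  2.0665274e+02] 178.41628150022672 236.73533892706743
[[-0.973  0.232 -0.   ]
 [ 0.232  0.973 -0.001]
 [ 0.    -0.001 -1.   ]]
```

View pics/crop2.png

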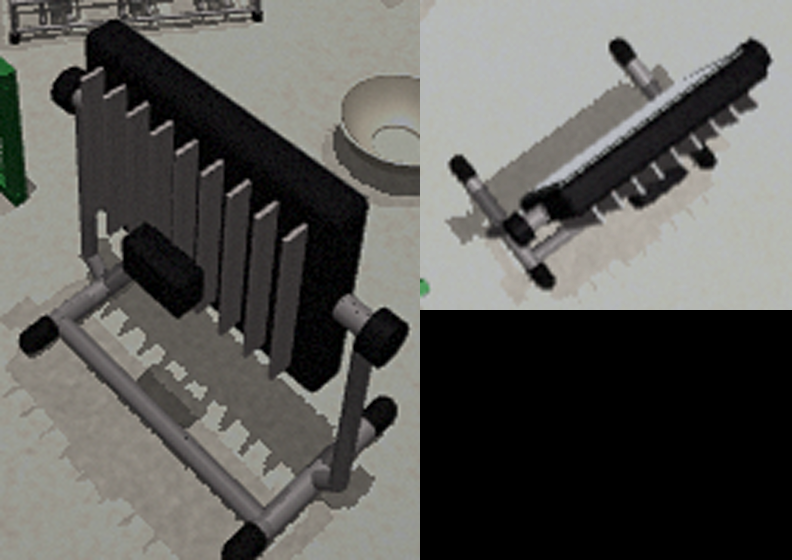

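```bash
python3 - <<'E'
from h import *
n=np.array([np.cos(np.radians(37.6)),np.sin(np.radians(37.6))]);y=np.array([-n[1],n[0]])
for nm in('side','top'):
    d=load(nm,'a');C=cloud(d);g=d['color'].min(-1)
    r=(C[...,:2]-[517,-265]); N=r@n;Y=r@y
    m=(abs(N)<30)&(abs(Y)<110)&(C[...,2]>200)
    for lab,mm in(('top',m&(C[...,2]>257)&(C[...,2]<265)),('bright',m&(g>200)&(C[...,2]<255))):
        if mm.sum()>5: print(nm,lab,mm.sum(),'N',np.percentile(N[mm],[1,10,50,90,99]).round(1),'Y',np.percentile(Y[mm],[0,1,50,99,100]).round(1),'z',np.percentile(C[...,2][mm],[1,99]).round(1), 'brt max',g[m].max())
    # front edge fit per Y
    mm=m&(C[...,2]>255)
    e=[]
    for a in range(-85,86,10):
        k=mm&(abs(Y-a)<5)
        if k.sum(): e.append((a,N[k].max(),N[k].min()))
    e=np.array(e);print(np.polyfit(e[:,0],e[:,1],1),np.polyfit(e[:,0],e[:,2],1))
    m2=(C[...,2]>140)&(C[...,0]>475)&(C[...,0]<520)&(C[...,1]>100)&(C[...,1]<310)
    q=C[m2&(C[...,2]>168)&(C[...,2]<188)];print(nm,'tab',len(q),q.mean(0),q.min(0),q.max(0))
    q=C[m2&(C[...,2]<162)];print(nm,'frame',q.mean(0),q.min(0),q.max(0))
E
```

```text
side top 1347 N [-14.4 -11.6  -2.8   6.5  10. ] Y [-101.7  -99.5  -16.8   90.8   94. ] z [257.1 260.4] brt max 157
[-5.82116012e-04  1.10026217e+01] [ 1.96453232e-03 -1.51640655e+01]
side tab 97 [496.1223449  197.46308553 178.7657976 ] [488.65458378 173.17409486 168.00005492] [504.22738636 235.42629862 184.16904896]
side frame [497.42965846 167.52138907 152.44064772] [486.31531805 113.84077694 141.57380176] [507.08033387 291.89046222 161.87643368]
top top 793 N [-13.9 -11.2  -0.7   9.8  14.2] Y [-99.4 -96.7   1.8  95.8  97.8] z [257.2 264.4] brt max 115
[-1.99095530e-03  1.38898715e+01] [ 2.00328886e-03 -1.45460969e+01]
top tab 132 [494.22755793 207.138484   182.35193824] [486.7470266  178.4162815  168.40508736] [502.62151769 236.73533893 187.92538845]
top frame [494.4891573  205.82858032 155.0429311 ] [483.73446965 119.43902119 142.91345103] [505.13451654 296.65952032 161.75220062]
```

send_rows:
  rows:
    - [0,0,0,0.14,1]
    - [0,0,0,0.14,1]
    - [0,0,0,0.14,1]
    - [0,0,0,0.14,1]
    - [0,0,0,0.14,1]

```text
t: 0.6
ee_pos: [144.7, 607.8, 302.2]
orientation: [1.422, 2.801, -0.001]
ft_force: [0.6, -0.3, -0.2]
width: 87.7
```

send_rows:
  rows:
    - [0,0,0,0.14,1]
    - [0,0,0,0.14,1]
    - [0,0,0,0.14,1]
    - [0,0,0,0.15,1]
    - [0,0,0,0,1]

```text
t: 1.1
ee_pos: [144.7, 607.8, 302.2]
orientation: [2.147, 2.293, -0.001]
ft_force: [-0.3, -0.7, 0.2]
width: 87.9
```

send_rows:
  rows:
    - [-0.03,0.023,0,0,1]
    - [-0.03,0.023,0,0,1]
    - [-0.03,0.023,0,0,1]
    - [-0.03,0.023,0,0,1]
    - [-0.03,0.023,0,0,1]

```text
t: 1.6
ee_pos: [270.3, 464.7, 302.6]
orientation: [2.14, 2.3, -0.0]
ft_force: [1.6, 0.8, 0.6]
width: 87.8
```

send_rows:
  rows:
    - [-0.03,0.023,0,0,1]
    - [-0.03,0.023,0,0,1]
    - [-0.03,0.023,0,0,1]
    - [-0.03,0.023,0,0,1]
    - [0,0,0,0,1]

```text
t: 2.1
ee_pos: [371.3, 349.9, 302.6]
orientation: [2.145, 2.294, -0.001]
ft_force: [-0.0, 0.1, -0.1]
width: 88.0
```

send_rows:
  rows:
    - [-0.03,0.023,0,0,1]
    - [-0.03,0.023,0,0,1]
    - [-0.03,0.023,0,0,1]
    - [-0.03,0.023,0,0,1]
    - [-0.03,0.022,0,0,1]

```text
t: 2.6
ee_pos: [493.7, 210.0, 302.6]
orientation: [-2.141, -2.299, -0.0]
ft_force: [0.4, 0.1, 0.2]
width: 87.8
```

send_rows:
  rows:
    - [0,0,0,0,1]
    - [0,0,0,0,1]

```text
t: 2.8
ee_pos: [493.0, 210.6, 302.4]
orientation: [-2.144, -2.295, 0.001]
ft_force: [-1.1, 0.0, 0.4]
width: 88.2
```

```bash
python3 - <<'E'
from h import *
a=snap('side','b')['color'];b=snap('top','b')['color']
o=np.hstack([cv2.resize(a[90:240,180:320],None,fx=2.8,fy=2.8),cv2.resize(b[140:290,150:290],None,fx=2.8,fy=2.8)]);cv2.imwrite('pics/crop3.png',o)
E
```

```text
(no output)
```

View pics/crop3.png

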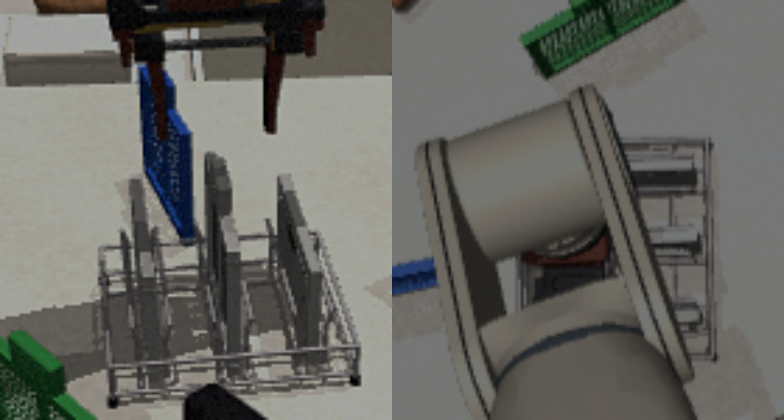

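send_rows:
  rows:
    - [-0.0035,0.002,0.015,0,1]
    - [0,0,0.02,0,1]
    - [0,0,0.02,0,1]
    - [0,0,0.0145,0,1]
    - [0,0,0,0,1]

```text
t: 3.4
ee_pos: [493.5, 207.9, 231.4]
orientation: [-2.141, -2.296, 0.006]
ft_force: [-0.4, 0.9, 0.4]
width: 87.7
```

send_rows:
  rows:
    - [0,0,0,0,0.3]
    - [0,0,0,0,-0.3]
    - [0,0,0,0,-0.5]
    - [0,0,0,0,-0.6]
    - [0,0,0,0,-0.62]

```text
t: 3.9
ee_pos: [495.5, 207.1, 233.6]
orientation: [2.146, 2.294, 0.001]
ft_force: [0.6, -0.6, 0.4]
width: 51.4
```

send_rows:
  rows:
    - [0,0,0,0,-0.62]
    - [0,0,0,0,-0.62]
    - [0,0,0,0,-0.62]
    - [0,0,0,0,-0.64]
    - [0,0,0,0,-0.66]

```text
t: 4.4
ee_pos: [495.4, 207.1, 233.2]
orientation: [-2.146, -2.294, 0.0]
ft_force: [0.9, 0.0, 0.4]
width: 15.9
```

send_rows:
  rows:
    - [0,0,0,0,-1]
    - [0,0,0,0,-1]
    - [0,0,0,0,-1]
    - [0,0,0,0,-1]
    - [0,0,0,0,-1]

```text
t: 4.9
ee_pos: [495.4, 207.1, 233.2]
orientation: [2.146, 2.295, 0.0]
ft_force: [1.1, -0.2, -0.5]
width: 14.1
```

send_rows:
  rows:
    - [0,0,-0.005,0,-1]
    - [0,0,-0.01,0,-1]
    - [0,0,-0.015,0,-1]
    - [0,0,-0.015,0,-1]
    - [0,0,-0.015,0,-1]

```text
t: 5.4
ee_pos: [495.4, 207.1, 294.5]
orientation: [2.146, 2.295, 0.001]
ft_force: [0.8, 0.6, -2.5]
width: 14.0
```

send_rows:
  rows:
    - [0,0,-0.02,0,-1]
    - [0,0,-0.02,0,-1]
    - [0,0,-0.03,0,-1]
    - [0,0,-0.03,0,-1]
    - [0,0,-0.03,0,-1]

```text
t: 5.9
ee_pos: [495.0, 206.9, 425.2]
orientation: [2.146, 2.295, 0.001]
ft_force: [0.1, 0.1, -1.6]
width: 13.9
```

send_rows:
  rows:
    - [0,0,-0.02,0,-1]
    - [0,0,0,0,-1]
    - [0,0,0,0,-1]
    - [0,0,0,0,-1]

```text
t: 6.3
ee_pos: [494.8, 206.8, 441.8]
orientation: [-2.145, -2.294, 0.003]
ft_force: [0.7, -0.9, -1.5]
width: 14.4
```

```bash
python3 - <<'E'
from h import *
a=snap('side','c')['color'];b=snap('top','c')['color']
o=np.hstack([cv2.resize(a[50:250,160:340],None,fx=2.2,fy=2.2),cv2.resize(b[100:300,120:300],None,fx=2.2,fy=2.2)]);cv2.imwrite('pics/crop4.png',o)
print(telemetry.get_obs()['qpos'])
E
```

```text
[3.73751185e-01 1.55554236e-01 1.67032997e+00 4.37666020e-06
 1.31833865e+00 3.06754547e-01]
```

View pics/crop4.png

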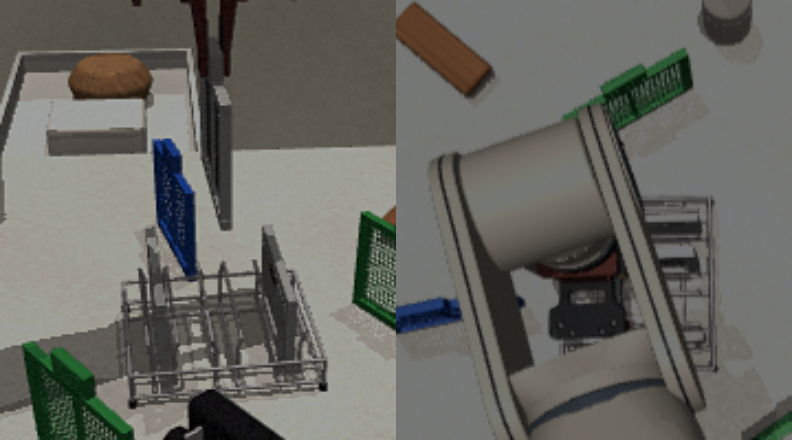

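send_rows:
  rows:
    - [0,0,0,-0.1,-1]
    - [0,0,0,-0.12,-1]
    - [0,0,0,-0.13,-1]
    - [0,0,0,-0.13,-1]
    - [0,0,0,-0.109,-1]

```text
t: 6.9
ee_pos: [495.2, 207.0, 442.0]
orientation: [-1.38, -2.821, 0.002]
ft_force: [-0.1, 0.2, -1.4]
width: 13.9
```

send_rows:
  rows:
    - [-0.01,-0.005,0,0,-1]
    - [-0.02,-0.01,0,0,-1]
    - [-0.03,-0.013,0,0,-1]
    - [-0.03,-0.013,0,0,-1]
    - [-0.03,-0.013,0,0,-1]

```text
t: 7.4
ee_pos: [525.8, 77.2, 442.6]
orientation: [-1.391, -2.816, 0.001]
ft_force: [-0.0, -0.1, -1.6]
width: 14.0
```

send_rows:
  rows:
    - [-0.03,-0.013,0,0,-1]
    - [-0.03,-0.013,0,0,-1]
    - [-0.03,-0.013,0,0,-1]
    - [-0.03,-0.013,0,0,-1]
    - [-0.03,-0.013,0,0,-1]

```text
t: 7.9
ee_pos: [565.6, -81.6, 442.5]
orientation: [-1.392, -2.815, 0.001]
ft_force: [0.2, 0.3, -1.8]
width: 13.6
```

send_rows:
  rows:
    - [-0.03,-0.013,0,0,-1]
    - [-0.02,-0.01,0,0,-1]
    - [-0.01,-0.005,0,0,-1]
    - [0,0,0,0,-1]
    - [0,0,0,0,-1]

```text
t: 8.4
ee_pos: [579.9, -143.7, 442.8]
orientation: [-1.389, -2.817, -0.0]
ft_force: [0.6, 0.6, -1.5]
width: 14.1
```

send_rows:
  rows:
    - [-0.02,-0.01,0,0,-1]
    - [-0.02,-0.01,0,0,-1]
    - [-0.02,-0.011,0,0,-1]
    - [0,0,0,0,-1]
    - [0,0,0,0,-1]

```text
t: 8.9
ee_pos: [592.1, -209.5, 443.0]
orientation: [-1.387, -2.818, -0.001]
ft_force: [0.2, -0.4, -1.8]
width: 13.8
```

send_rows:
  rows:
    - [0,0,0.02,0,-1]
    - [0,0,0.02,0,-1]
    - [0,0,0.02,0,-1]
    - [0,0,0,0,-1]
    - [0,0,0,0,-1]

```text
t: 9.4
ee_pos: [592.3, -209.4, 383.6]
orientation: [-1.386, -2.819, -0.0]
ft_force: [0.7, -1.3, -0.9]
width: 14.0
```

```bash
python3 - <<'E'
from h import *
a=snap('side','d')['color'];b=snap('top','d')['color']
o=np.hstack([cv2.resize(a[100:400,180:380],None,fx=1.9,fy=1.9),cv2.resize(b[100:400,280:480],None,fx=1.9,fy=1.9)]);cv2.imwrite('pics/crop5.png',o)
E
```

```text
(no output)
```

View pics/crop5.png

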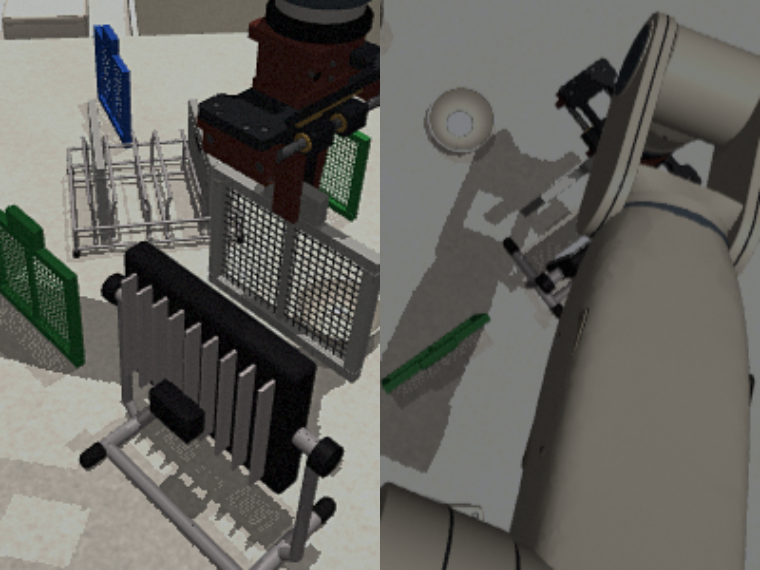

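```bash
cat > m.py <<'E'
from h import *
import sys
d=load('side',sys.argv[1]);C=cloud(d)
n=np.array([np.cos(np.radians(37.6)),np.sin(np.radians(37.6))]);y=np.array([-n[1],n[0]])
r=C[...,:2]-np.array([528.5,-258.7]);N=r@n;Y=r@y;Z=C[...,2]
o=telemetry.get_obs();top=o['ee_pos'][2]-61-14
m=(abs(N-80)<14)&(abs(Y)<110)&(Z>top-150)&(Z<top-2)
print('pts',m.sum(),'N',np.percentile(N[m],[5,50,95]),'Y',np.percentile(Y[m],[.3,99.7]),'Z',np.percentile(Z[m],[.3,99.7]),'top expected',top)
f=m&(N<np.percentile(N[m],60))
A=np.c_[Y[f],Z[f]-Z[f].mean(),np.ones(f.sum())];print('N fit slopeY,slopeZ,c',np.linalg.lstsq(A,N[f],rcond=None)[0])
E
python3 m.py d
```

```text
pts 4460 N [73.4798615  78.67721368 83.33011141] Y [-90.88411729  89.08703823] Z [164.75143752 305.94673387] top expected 309.6560193053898
N fit slopeY,slopeZ,c [ 1.2957952e-03 -2.8304727e-03  7.5775548e+01]
```

send_rows:
  rows:
    - [0,0,0.01,0,-1]
    - [0,0,0.015,0,-1]
    - [0,0,0.015,0,-1]
    - [0,0,0.0105,0,-1]
    - [0,0,0,0,-1]

```text
t: 10.0
ee_pos: [591.2, -210.2, 329.9]
orientation: [-1.386, -2.815, 0.001]
ft_force: [-0.5, -0.0, -1.5]
width: 13.6
```

send_rows:
  rows:
    - [0,0,0,0,-1]
    - [0,0,0,0,-1]
    - [0,0,0,0,-1]
    - [0,0,0,0,-1]
    - [0,0,0,0,-1]

```text
t: 10.5
ee_pos: [592.3, -210.6, 333.1]
orientation: [1.387, 2.818, 0.0]
ft_force: [0.1, -1.2, -1.6]
width: 13.5
```

```bash
python3 - <<'E'
from h import *
a=snap('side','e')['color']
E
python3 m.py e
```

```text
pts 2956 N [72.85004802 78.31807532 82.10907024] Y [-91.95953414  88.2780272 ] Z [114.86047968 255.18788916] top expected 257.9704715266203
N fit slopeY,slopeZ,c [ 5.20373551e-03 -9.86271669e-03  7.53786814e+01]
```

View pics/e_side.png

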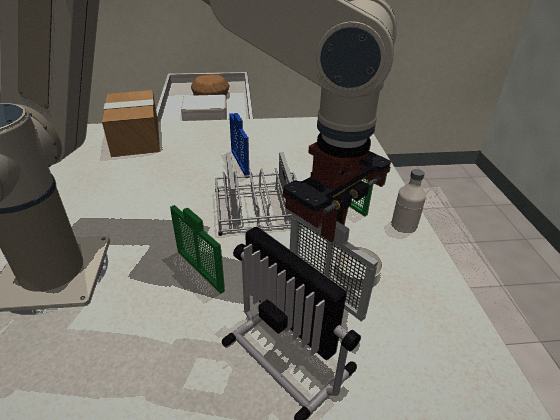

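The screen hangs behind the lamp head (screen px about 290–380, 215–315), parallel, within about 2 mm of centred. I'll hold it there.

send_rows:
  rows:
    - [0,0,0,0,-1]
    - [0,0,0,0,-1]
    - [0,0,0,0,-1]
    - [0,0,0,0,-1]
    - [0,0,0,0,-1]

```text
t: 11.05
ee_pos: [592.2, -210.6, 332.7]
orientation: [1.387, 2.819, -0.0]
ft_force: [-0.7, -0.2, -1.3]
width: 14.0
```

send_rows:
  rows:
    - [0,0,0,0,-1]
    - [0,0,0,0,-1]
    - [0,0,0,0,-1]
    - [0,0,0,0,-1]
    - [0,0,0,0,-1]

```text
t: 11.55
ee_pos: [592.2, -210.6, 332.7]
orientation: [1.387, 2.819, 0.0]
ft_force: [-0.5, -0.3, -2.1]
width: 14.1
```

send_rows:
  rows:
    - [0,0,0,0,-1]
    - [0,0,0,0,-1]
    - [0,0,0,0,-1]
    - [0,0,0,0,-1]
    - [0,0,0,0,-1]

```text
t: 12.05
ee_pos: [592.2, -210.6, 332.7]
orientation: [1.387, 2.819, -0.0]
ft_force: [0.3, -0.2, -1.8]
width: 13.9
```

send_rows:
  rows:
    - [0,0,0,0,-1]
    - [0,0,0,0,-1]
    - [0,0,0,0,-1]
    - [0,0,0,0,-1]
    - [0,0,0,0,-1]

```text
t: 12.55
ee_pos: [592.2, -210.6, 332.7]
orientation: [1.387, 2.819, -0.0]
ft_force: [0.3, -1.1, -1.5]
width: 13.6
```

send_rows:
  rows:
    - [0,0,0,0,-1]
    - [0,0,0,0,-1]
    - [0,0,0,0,-1]
    - [0,0,0,0,-1]
    - [0,0,0,0,-1]

```text
t: 13.05
ee_pos: [592.2, -210.6, 332.7]
orientation: [1.387, 2.819, -0.0]
ft_force: [0.0, -0.7, -1.7]
width: 14.1
```

send_rows:
  rows:
    - [0,0,0,0,-1]
    - [0,0,0,0,-1]
    - [0,0,0,0,-1]
    - [0,0,0,0,-1]
    - [0,0,0,0,-1]

```text
t: 13.55
ee_pos: [592.2, -210.6, 332.7]
orientation: [-1.387, -2.819, -0.0]
ft_force: [-0.3, 0.3, -0.4]
width: 13.8
```

send_rows:
  rows:
    - [0,0,0,0,-1]
    - [0,0,0,0,-1]
    - [0,0,0,0,-1]
    - [0,0,0,0,-1]
    - [0,0,0,0,-1]

```text
t: 14.05
ee_pos: [592.2, -210.5, 332.7]
orientation: [-1.387, -2.819, 0.0]
ft_force: [0.2, -0.1, -2.3]
width: 13.9
```

send_rows:
  rows:
    - [0,0,0,0,-1]
    - [0,0,0,0,-1]
    - [0,0,0,0,-1]
    - [0,0,0,0,-1]
    - [0,0,0,0,-1]

```text
t: 14.55
ee_pos: [592.2, -210.6, 332.7]
orientation: [1.387, 2.819, -0.0]
ft_force: [-0.2, -0.5, -1.5]
width: 13.6
```

```bash
python3 - <<'E'
from h import *
a=snap('side','f')['color']
E
python3 m.py f
```

```text
pts 2959 N [72.74463604 78.12940957 82.09297077] Y [-91.77021869  88.3389584 ] Z [115.52963194 254.48941761] top expected 257.6763912301402
N fit slopeY,slopeZ,c [ 4.42110117e-03 -9.27221043e-03  7.52756994e+01]
```

send_rows:
  rows:
    - [0,0,-0.01,0,-1]
    - [0,0,-0.025,0,-1]
    - [0,0,-0.03,0,-1]
    - [0,0,-0.03,0,-1]
    - [0,0,-0.015,0,-1]

```text
t: 15.1
ee_pos: [592.8, -210.8, 446.4]
orientation: [1.385, 2.815, 0.001]
ft_force: [0.1, 0.0, -0.5]
width: 13.7
```

send_rows:
  rows:
    - [0.01,0.005,0,0,-1]
    - [0.02,0.01,0,0,-1]
    - [0.03,0.0135,0,0,-1]
    - [0.03,0.0135,0,0,-1]
    - [0.03,0.0135,0,0,-1]

```text
t: 15.6
ee_pos: [561.7, -79.8, 440.7]
orientation: [-1.386, -2.816, 0.001]
ft_force: [-0.0, -0.5, -1.7]
width: 13.8
```

send_rows:
  rows:
    - [0.03,0.0135,0,0,-1]
    - [0.03,0.0135,0,0,-1]
    - [0.03,0.0135,0,0,-1]
    - [0.03,0.0135,0,0,-1]
    - [0.03,0.0135,0,0,-1]

```text
t: 16.1
ee_pos: [523.4, 80.1, 440.9]
orientation: [-1.386, -2.817, 0.002]
ft_force: [-0.2, 0.0, -1.4]
width: 13.9
```

send_rows:
  rows:
    - [0.03,0.0135,0,0,-1]
    - [0.03,0.0135,0,0,-1]
    - [0.03,0.0135,0,0,-1]
    - [0.02,0.01,0,0,-1]
    - [0.01,0.005,0,0,-1]

```text
t: 16.6
ee_pos: [494.3, 209.2, 441.0]
orientation: [-1.383, -2.818, 0.003]
ft_force: [-0.1, -0.4, -1.5]
width: 14.0
```

send_rows:
  rows:
    - [0,0,0,0.1,-1]
    - [0,0,0,0.12,-1]
    - [0,0,0,0.13,-1]
    - [0,0,0,0.13,-1]
    - [0,0,0,0.109,-1]

```text
t: 17.1
ee_pos: [495.3, 206.9, 441.5]
orientation: [-2.152, -2.288, 0.003]
ft_force: [1.0, -0.3, -1.0]
width: 13.7
```

send_rows:
  rows:
    - [0,0,0,0,-1]
    - [0,0,0,0,-1]
    - [0,0,0,0,-1]

```text
t: 17.4
ee_pos: [495.6, 207.2, 442.3]
orientation: [-2.143, -2.296, 0.001]
ft_force: [-0.4, -0.1, -1.6]
width: 13.8
```

send_rows:
  rows:
    - [0,0,0.015,-0.002,-1]
    - [0,0,0.03,0,-1]
    - [0,0,0.03,0,-1]
    - [0,0,0.025,0,-1]
    - [0,0,0.015,0,-1]

```text
t: 17.9
ee_pos: [494.9, 207.0, 325.5]
orientation: [-2.141, -2.298, 0.004]
ft_force: [0.6, -0.1, -1.8]
width: 13.9
```

send_rows:
  rows:
    - [0,0,0.01,0,-1]
    - [0,0,0.01,0,-1]
    - [0,0,0.01,0,-1]
    - [0,0,0.01,0,-1]
    - [0,0,0.01,0,-1]

```text
t: 18.4
ee_pos: [496.0, 207.4, 277.3]
orientation: [2.143, 2.297, 0.001]
ft_force: [-0.2, -0.5, -1.1]
width: 13.9
```

send_rows:
  rows:
    - [0,0,0.01,0,-1]
    - [0,0,0.01,0,-1]
    - [0,0,0.008,0,-1]
    - [0,0,0.005,0,-1]
    - [0,0,0,0,-1]

```text
t: 18.9
ee_pos: [495.5, 207.3, 243.9]
orientation: [-2.143, -2.296, 0.002]
ft_force: [-0.1, 0.2, -1.6]
width: 13.8
```

send_rows:
  rows:
    - [0,0,0.003,0,-1]
    - [0,0,0.003,0,-1]
    - [0,0,0.002,0,-1]
    - [0,0,0,0,-1]
    - [0,0,0,0,-1]

```text
t: 19.4
ee_pos: [495.8, 207.4, 236.8]
orientation: [2.143, 2.297, 0.0]
ft_force: [0.9, 0.5, -0.4]
width: 13.8
```

send_rows:
  rows:
    - [0,0,0.001,0,-1]
    - [0,0,0.001,0,-1]
    - [0,0,0,0,-1]
    - [0,0,0,0,-1]

```text
t: 19.8
ee_pos: [495.8, 207.3, 234.7]
orientation: [-2.143, -2.297, 0.0]
ft_force: [0.4, 0.0, -0.6]
width: 13.9
```

send_rows:
  rows:
    - [0,0,0.001,0,-1]
    - [0,0,0.0005,0,-1]
    - [0,0,0,0,-1]
    - [0,0,0,0,-1]

```text
t: 20.2
ee_pos: [495.8, 207.4, 233.2]
orientation: [2.144, 2.297, 0.0]
ft_force: [-0.2, 0.1, -1.1]
width: 13.5
```

send_rows:
  rows:
    - [0,0,0.0005,0,-1]
    - [0,0,0,0,-1]
    - [0,0,0,0,-1]

```text
t: 20.5
ee_pos: [495.9, 207.4, 233.0]
orientation: [2.143, 2.297, 0.001]
ft_force: [-1.4, -0.8, 5.7]
width: 13.6
```

```bash
python3 - <<'E'
from h import *
a=snap('side','g')['color']
cv2.imwrite('pics/crop7.png',cv2.resize(a[100:240,190:330],None,fx=4,fy=4,interpolation=cv2.INTER_CUBIC))
E
```

```text
(no output)
```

View pics/crop7.png

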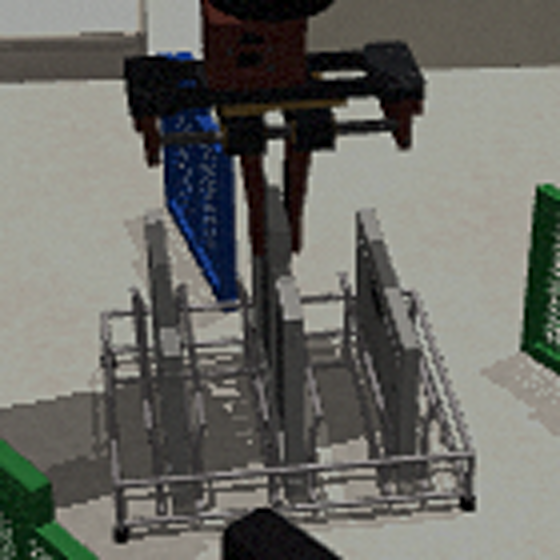

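The vertical force rose to +5.7 N, and the crop shows the screen standing in the middle slot between its wires (crop px about 280, 300–490). I'll release it now.

send_rows:
  rows:
    - [0,0,0,0,-0.6]
    - [0,0,0,0,-0.5]
    - [0,0,0,0,-0.3]
    - [0,0,0,0,0]
    - [0,0,0,0,0.3]

```text
t: 21.05
ee_pos: [495.8, 207.4, 232.5]
orientation: [-2.143, -2.297, 0.0]
ft_force: [-0.5, -0.9, -0.8]
width: 42.7
```

send_rows:
  rows:
    - [0,0,0,0,0.5]
    - [0,0,0,0,0.5]
    - [0,0,0,0,0.5]
    - [0,0,-0.005,0,0.5]
    - [0,0,-0.01,0,0.5]

```text
t: 21.55
ee_pos: [495.4, 207.2, 247.6]
orientation: [-2.143, -2.296, 0.002]
ft_force: [-0.7, 0.3, 0.1]
width: 65.8
```

send_rows:
  rows:
    - [0,0,-0.02,0,0.5]
    - [0,0,-0.03,0,0.5]
    - [0,0,-0.03,0,0.5]
    - [0,0,-0.03,0,0.5]
    - [0,0,-0.02,0,0.5]

```text
t: 22.05
ee_pos: [496.2, 207.5, 381.0]
orientation: [2.142, 2.296, 0.005]
ft_force: [-0.2, -0.0, 0.0]
width: 65.5
```

send_rows:
  rows:
    - [0.03,-0.02,0,0,0.5]
    - [0.03,-0.02,0,0,0.5]
    - [0.03,-0.02,0,0,0.5]
    - [0.03,-0.02,0,0,0.5]
    - [0.03,-0.02,0,0,0.5]

```text
t: 22.55
ee_pos: [384.7, 351.1, 378.8]
orientation: [2.144, 2.296, 0.002]
ft_force: [0.2, 0.5, 0.1]
width: 65.5
```

send_rows:
  rows:
    - [0.03,-0.02,0,0,0.5]
    - [0.03,-0.02,0,0,0.5]
    - [0.03,-0.02,0,0,0.5]
    - [0.03,-0.02,0,0,0.5]
    - [0,0,0,0,0.5]

```text
t: 23.05
ee_pos: [295.5, 466.8, 378.6]
orientation: [-2.139, -2.3, -0.002]
ft_force: [-0.1, 0.4, -0.9]
width: 65.9
```

send_rows:
  rows:
    - [0,0,0,0,0.5]
    - [0,0,0,0,0.5]
    - [0,0,0,0,0.5]

```text
t: 23.35
ee_pos: [298.3, 463.4, 377.9]
orientation: [2.145, 2.295, 0.0]
ft_force: [0.8, 0.4, 0.1]
width: 65.7
```

```bash
python3 - <<'E'
from h import *
a=snap('side','z');b=snap('top','z')
o=np.hstack([cv2.resize(a['color'][130:250,195:335],None,fx=2.8,fy=2.8),cv2.resize(b['color'][170:290,150:290],None,fx=2.8,fy=2.8)]);cv2.imwrite('pics/crop8.png',o)
for tag,d in(('a',load('top','a')),('z',b)):
    C=cloud(d);X,Y,Z=C[...,0],C[...,1],C[...,2];y=(Y>100)&(Y<310)
    for nm,m in(('screen',y&(X>470)&(X<520)&(Z>145)&(Z<190)),('hi',y&(X>550)&(X<590)&(Z>95)),('lo',y&(X>400)&(X<440)&(Z>95)&(Z<200)),('bowl',(X>590)&(X<730)&(Y>-150)&(Y<0)&(Z>15)&(Z<60)),('lamp',(X>400)&(X<620)&(Y>-400)&(Y<-150)&(Z>240)&(Z<270))):
        q=C[m].astype(np.float32);print(tag,nm,len(q),q.mean(0).round(1),np.round(cv2.minAreaRect(q[:,:2])[0],1),cv2.minAreaRect(q[:,:2])[1:],q[:,2].max())
E
```

```text
Traceback (most recent call last):
cv2.error: OpenCV(4.12.0) /io/opencv/modules/imgproc/src/convhull.cpp:143: error: (-215:Assertion failed) total >= 0 && (depth == CV_32F || depth == CV_32S) in function 'convexHull'
```

View pics/crop8.png

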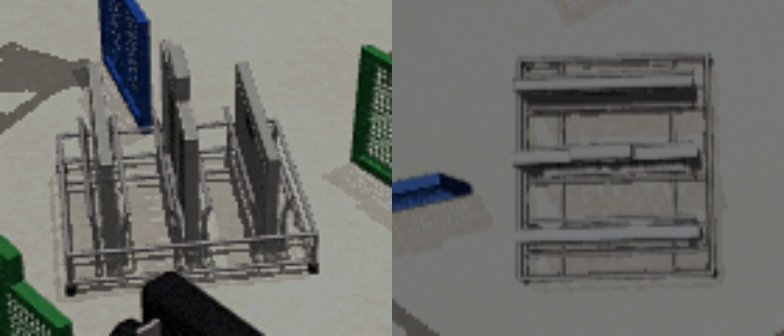

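```bash
python3 - <<'E'
from h import *
for tag in 'az':
    d=load('top',tag)
    C=cloud(d);X,Y,Z=C[...,0],C[...,1],C[...,2];y=(Y>100)&(Y<310)
    for nm,m in(('screen',y&(X>470)&(X<520)&(Z>145)&(Z<190)),('hi',y&(X>550)&(X<590)&(Z>95)),('lo',y&(X>400)&(X<440)&(Z>95)&(Z<200)),('bowl',(X>560)&(X<760)&(Y>-180)&(Y<40)&(Z>10)&(Z<60)),('lamp',(X>400)&(X<620)&(Y>-400)&(Y<-150)&(Z>240)&(Z<270))):
        q=C[m].astype(np.float32)
        if len(q)>3: print(tag,nm,len(q),q.mean(0).round(1),np.round(cv2.minAreaRect(q[:,:2])[0],1),cv2.minAreaRect(q[:,:2])[1:],q[:,2].max())
a,z=load('side','a'),load('side','z')
df=cv2.absdiff(a['color'],z['color']).max(-1);m=cv2.morphologyEx((df>50).astype(np.uint8),cv2.MORPH_OPEN,np.ones((3,3)))
n,l,s,c=cv2.connectedComponentsWithStats(m);print(s[1:][s[1:,4]>15])
E
```

```text
Traceback (most recent call last):
cv2.error: OpenCV(4.12.0) /io/opencv/modules/imgproc/src/convhull.cpp:143: error: (-215:Assertion failed) total >= 0 && (depth == CV_32F || depth == CV_32S) in function 'convexHull'
```

```bash
python3 - <<'E'
from h import *
for tag in 'az':
    d=load('top',tag)
    C=cloud(d);X,Y,Z=C[...,0],C[...,1],C[...,2];y=(Y>100)&(Y<310)
    for nm,m in(('screen',y&(X>470)&(X<520)&(Z>145)&(Z<190)),('hi',y&(X>550)&(X<590)&(Z>95)),('lo',y&(X>400)&(X<440)&(Z>95)&(Z<200)),('bowl',(X>560)&(X<760)&(Y>-180)&(Y<40)&(Z>10)&(Z<60)),('lamp',(X>400)&(X<620)&(Y>-400)&(Y<-150)&(Z>240)&(Z<270))):
        q=np.ascontiguousarray(C[m][:,:2],dtype=np.float32)
        if len(q)>3: print(tag,nm,len(q),cv2.minAreaRect(q),C[m][:,2].max())
a,z=load('side','a'),load('side','z')
df=cv2.absdiff(a['color'],z['color']).max(-1);m=cv2.morphologyEx((df>50).astype(np.uint8),cv2.MORPH_OPEN,np.ones((3,3)))
n,l,s,c=cv2.connectedComponentsWithStats(m);print(s[1:][s[1:,4]>15])
E
```

```text
a screen 350 ((494.947021484375, 207.99224853515625), (14.900607109069824, 177.4792938232422), 3.38781476020813) 188.27444375481315
a hi 385 ((569.158935546875, 215.26614379882812), (13.98827838897705, 178.4176025390625), 3.4091484546661377) 131.27960014831146
a lo 313 ((420.072265625, 204.30517578125), (12.131442070007324, 179.45114135742188), 3.3782198429107666) 141.90496941165335
a bowl 779 ((657.4057006835938, -78.34284210205078), (207.8494110107422, 107.70623779296875), 16.17952537536621) 46.94425185652683
a lamp 1120 ((510.73822021484375, -269.788818359375), (46.82501983642578, 198.86582946777344), 37.48893356323242) 266.98213111477526
z screen 357 ((494.4140625, 208.05596923828125), (15.30655288696289, 177.79393005371094), 4.201490879058838) 188.96095652390227
z hi 388 ((569.2316284179688, 215.21917724609375), (14.194303512573242, 178.37139892578125), 3.361085891723633) 132.9995784241435
z lo 312 ((420.0003967285156, 204.2284393310547), (12.217991828918457, 179.0384979248047), 3.3189351558685303) 141.93720587351297
z bowl 776 ((705.429931640625, -63.99279022216797), (107.22400665283203, 107.00328063964844), 72.97796630859375) 46.380658190080794
z lamp 1138 ((511.2578430175781, -269.9794616699219), (46.649539947509766, 198.91354370117188), 37.350643157958984) 268.0645811556045
[[ 164    0   18    2   36]
 [ 112    4   99   85 3147]
 [ 115   13   27    8  153]
 [ 174   41   13    3   39]
 [ 124   98   29   22  344]
 [  39  126   27   53  382]
 [  62  129  120   81 1887]
 [  17  139    9   27  160]
 [   3  143   14   31  262]
 [  70  145  156   91 3678]
 [ 112  190   15    9   96]
 [  95  244   11    7   61]
 [ 107  249    5    6   24]
 [   0  261   13   15  128]
 [  83  276    7    6   26]
 [  61  282   15    8   79]]
```

View pics/z_side.png

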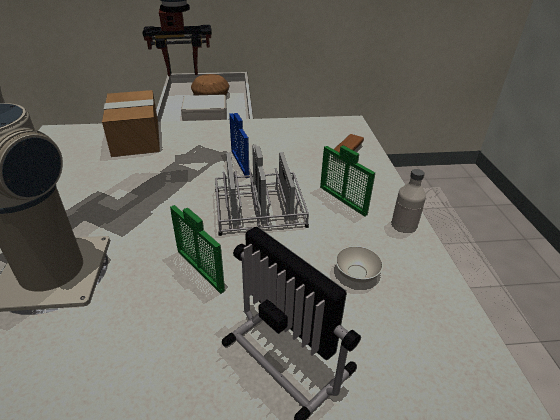

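```bash
python3 -c "
from workcell import ctrl;print(ctrl.close_job())"
```

```text
the job is handed in; nothing more can be done
None
```

I lifted the grey lint screen out of the rack's middle slot by its tab and held it still in front of the lit lamp face for about 4 s. I then lowered it back into the same slot, let go once it was standing, moved the hand away and handed the job in. It took about 23.4 s of the 64 s allowed.

- **At the lamp:** during the hold, depth readings put the screen about 80 mm from the face. It was parallel to within about 0.5°, about 2 mm off centre sideways, and its centre was about 185 mm above the bench. The two cameras disagreed by about 3 mm on where the lamp face is, so the distance and centring are only good to a few mm.
- **Back in the rack:** I released when the upward force reached 5.7 N. The last pictures show the screen upright in its slot, within about 1 mm and 1° of where it started.
- **Everything else:** the cover, grille and lamp read within about 1 mm of their starting positions. The first bowl reading had stray points in it, so that number is no check. The before-and-after side pictures show no change at the bowl, the green screens or the bottle. In those pictures the arm and its shadow cover part of the blue screen's area, so I checked the blue screen by eye only.

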